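# Flex-test two lever isolators and sort them to repair or stock

## Task

Two lever isolator switches of the same look lie on the sloping stand. Push the red lever of each one down as far as it will go without forcing it, and leave the levers there: the isolator whose lever swings fully down is free and goes into the green stock tray, the one whose lever binds part-way is seized and goes into the red repair tray. Set each one down flat, base plate down and wholly inside its tray, without dropping it, and leave the multimeter, contactor and screwdriver where they are.

Things in the scene. Friction and masses are not known exactly. Their poses are not given: they have to be found in the camera images.
- isolator_a_housing (a point): centre of this isolator's grey housing block (66 long in x, 50 wide in y; its top is 46 mm above the isolator's underside). The point lies 57 mm to -x of the base plate's middle and 25 mm above the underside: grip here across the 50 mm width. x points along the plate towards the lever end, z is the plate's upward normal
- isolator_a_middle (a point): middle of the underside of this isolator's black base plate (180 long in x, 50 wide in y, 10 mm thick); x points to the lever end, z is the upward normal. The lever hinges about a line along y, 14 mm to -x of this point and 26 mm above the underside
- lever_a_handle (a point): centre of the red handle on this isolator's lever (34 long x 38 wide x 12 mm thick), 64 mm from the hinge axis; it moves with the lever
- lever_a (a joint): lever angle, rad: 0 = fully raised, 42 degrees above the base plate; grows as the handle is pushed down. Starts at 0 to 0.1. The hinge is slightly stiff (1.5 N at the handle) and stays where it is left. A free lever goes down to 0.73 (level with the plate); a seized one has some play and binds hard at 0.25. One of the two is free, one seized
- isolator_b_housing (a point): centre of this isolator's grey housing block (66 long in x, 50 wide in y; its top is 46 mm above the isolator's underside). The point lies 57 mm to -x of the base plate's middle and 25 mm above the underside: grip here across the 50 mm width. x points along the plate towards the lever end, z is the plate's upward normal
- isolator_b_middle (a point): middle of the underside of this isolator's black base plate (180 long in x, 50 wide in y, 10 mm thick); x points to the lever end, z is the upward normal. The lever hinges about a line along y, 14 mm to -x of this point and 26 mm above the underside
- lever_b_handle (a point): centre of the red handle on this isolator's lever (34 long x 38 wide x 12 mm thick), 64 mm from the hinge axis; it moves with the lever
- lever_b (a joint): lever angle, rad: 0 = fully raised, 42 degrees above the base plate; grows as the handle is pushed down. Starts at 0 to 0.1. The hinge is slightly stiff (1.5 N at the handle) and stays where it is left. A free lever goes down to 0.73 (level with the plate); a seized one has some play and binds hard at 0.25. One of the two is free, one seized
- isolator_a: loose lever isolator switch, 0.3 to 0.45 kg: base plate, grey housing at one end, hinged lever with red handle. Same origin and axes as its _middle point. The two look exactly alike and swap places on the stand at random; only flexing tells which is free and which seized
- isolator_b: loose lever isolator switch, 0.3 to 0.45 kg: base plate, grey housing at one end, hinged lever with red handle. Same origin and axes as its _middle point. The two look exactly alike and swap places on the stand at random; only flexing tells which is free and which seized
- stand_face (a point): middle of the top face of a fixed aluminium stand, 75 mm above the table; x, level, points uphill, z up. The face, 200 (along the slope) x 290 mm (y), slopes at 30 degrees. A yellow lip 8 mm high runs along its lower edge; the isolators lie side by side on the face, housing ends against the lip, levers uphill, 120 to 160 mm apart
- stock_tray_in (a point): fixed shallow green stock tray, open on top: outer 250 (x) x 150 (y) x 22 mm high, walls and floor 5 mm thick; inside 240 x 140 mm. Point at the centre of its inner floor; x along its length, z up. It may stand on the left or on the right
- repair_tray_in (a point): fixed shallow red repair tray, open on top: outer 250 (x) x 150 (y) x 22 mm high, walls and floor 5 mm thick; inside 240 x 140 mm. Point at the centre of its inner floor; x along its length, z up. It may stand on the left or on the right
- multimeter_center (a point): bystander, to be left alone (not pushed more than 3 cm): yellow multimeter 75 x 150 x 32 mm lying between the robot and the stand; point at its centre
- contactor_center (a point): bystander, to be left alone (not pushed more than 3 cm): black and white contactor 75 x 45 x 86 mm, standing behind one tray; point 40 mm above the table at its centre
- screwdriver: bystander, to be left alone (not pushed more than 3 cm): orange-handled screwdriver, 190 mm long, lying along its x on the table behind the other tray
Things that resemble listed ones, but are neither listed nor needed, are in the scene too. Leave any pink look-alike of the isolator_b alone.

How it is judged:
At the end, for the whole second after the job is handed in: Free isolator in the green tray, lever past 0.62 rad; seized one in the red tray, lever past 0.19 rad. Each lies base down on the tray floor (tilt under 0.1 rad, underside within 6 mm of the floor), its middle within 60 mm of the tray's middle in the tray's x and y, at rest (x of isolator_a_middle in the frame of stock_tray_in between -0.06 and 0.06 m and y of isolator_a_middle in the frame of stock_tray_in between -0.06 and 0.06 m and z of isolator_a_middle in the frame of stock_tray_in between -0.005 and 0.006 m and angle between each of isolator_a_middle, isolator_b_middle's own z axis and vertical below 0.1 rad and linear speed of each of isolator_a, isolator_b below 0.02 m/s and x of isolator_b_middle in the frame of repair_tray_in between -0.06 and 0.06 m and y of isolator_b_middle in the frame of repair_tray_in between -0.06 and 0.06 m and z of isolator_b_middle in the frame of repair_tray_in between -0.005 and 0.006 m and value of joint lever_a above 0.62 rad and value of joint lever_b above 0.19 rad); the robot touches nothing.
It fails at once if an isolator is dropped: it falls free of the fingers by more than about 3 cm ((linear speed of isolator_a above 0.75 m/s and contact force between the fingers and isolator_a below 0.05 N) or (linear speed of isolator_b above 0.75 m/s and contact force between the fingers and isolator_b below 0.05 N)).
It fails at once if a lever is forced: pushed with more than 70 N (contact force between the fingers and lever_a above 70 N or contact force between the fingers and lever_b above 70 N).
It fails at once if the multimeter, contactor or screwdriver is pushed more than 3 cm (distance of any of multimeter_center, contactor_center, screwdriver from where it was at the start of the episode above 0.03 m).
It also fails if it takes over 69 s, if anything falls off the work surface, if the arm or the gripper's body presses on something with over 40 N, if the wrist force passes 120 N, or if a joint passes its speed limit or range.

## Robot

A 6-joint arm with a two-finger parallel gripper is mounted at the origin on the work surface. World frame = base frame: x ahead of the robot, y to its left, z up, the work surface at z = 0. Lengths are in m, angles in rad, forces in N, time in s.
With the tool pointing down it reaches from about 0.325 to 0.9 m from the base axis. Payload 3.5 kg.
Tool frame: the origin (TCP) lies at the very end of the fingers, on their centre line; the grasp point (between the pads) lies 19 mm behind it; x points along the fingers, y is the direction in which the jaws open and shut, and the axes are right-handed (so a half turn about x gives the same grasp; the last joint's range is limited). The gripper opens to 85 mm and grips with 20 to 120 N. Pads are 22 mm wide; open, the fingers measure 114 mm over their backs; the gripper's body (76 mm by 85 mm) begins 54 mm behind the grasp point. The pads swing forward as they close: fully open they stand 13 mm farther back than shut.
Start: joints at [-1.412, 0.276, -0.026, 1.268, 0, 1.467], TCP at [0.162, -0.604, 0.231] pointing down, gripper open.
Joint ranges: [-3.12, 3.12], [-0.85, 1.88], [-1.08, 1.24], [-1.95, 2.15], [-1.57, 1.53], [-3.14, 3.14]. Speed limits (rad/s): [2.57, 2.57, 3.14, 3.14, 3.14, 3.14].

## Interface

Orientations are given as a unit quaternion [x, y, z, w].
In Python, from plant import read_state, get_image, job_done gives the robot as it stands.
- The arm moves only by the shell command python3 -m handwheel 'ROWS'. ROWS is JSON, a list of rows, each an object of numbers: "dx", "dy", "dz": the shift along the tool's x, y, z in cm; "wx", "wy", "wz": the turn, a rotation vector about the tool's x, y, z in degrees; "grip": the closure, from 0 (fully open) to 1 (shut). In form: [{"dx": .., "dy": .., "dz": .., "wx": .., "wy": .., "wz": .., "grip": ..}, ...]. A call has 1 to 8 rows; each row is the pose to reach, as a shift and turn from the pose measured when the call began, along the tool's axes at that moment; what a row does not reach only later rows make up. A row lasts 1/8 s, in which the tool goes at most 62.5 mm and 10.7 degrees, less where a joint would pass 70% of its speed; a pose out of reach is approached as far as the arm can. A call with a gripper value outside its range is refused whole. The fingers move at their own pace and stop on an object; the grip force is fixed at half the most. Time passes only in rows, so rows that repeat a pose let the fingers close. It gives the time, the measured TCP pose, the force and the opening at its end, in the units of the state.
- read_state(): the state, without advancing time (a new reading comes with each control period).
- get_image(name): name is "side" or "top" or "wrist"; returns a dict with "img" (420x560x3 uint8, red, green, blue), "vertical_fov" (degrees; the focal length in pixels is half the picture's height over the tangent of half this angle, whatever the lens; pixels are square), "cx", "cy" (the principal point, pixels), "view" (4x4, takes a point from world to camera coordinates). Camera axes: x right, y up, looking along -z (the intrinsics and any distortion apply to the point x, -y, -z); pixel columns grow to the right and rows downward; lengths in m; the calibration is good to about 2 mm. A picture is of the moment at which its call begins. There is no depth.
- job_done(): hands the job in, once; it reports no verdict.
The state is a dict: "time": time; "joint_positions": joint angles; "joint_vel": joint speeds; "joint_torque": joint torques, N m; "tcp_pos": TCP position; "tcp_rot": TCP orientation; "ft_force": force on the tool from outside, world axes, zero at the start; "torque": the same for the moment, N m; "gripper_width": finger opening in m.
Only numpy, scipy, OpenCV 4.12 (cv2) and the standard library are available. Lean on these libraries where they do the work, as an engineer would, in place of code of your own. Each camera call takes 0.05 s, during which the arm holds its last target. There are 200 camera calls.

## Working session

There is one attempt and no reset: what is moved stays moved. The work goes in short steps, Python scripts to look and compute and a shell command to move; the robot and the scene stay as the last step left them, time stands still between calls to the robot, and variables do not carry over. Pictures are saved under pics/ and viewed, about 8 in all and at most 12, crops included, and the job is handed in when it is done.

```bash
mkdir -p pics; ls
cat > h.py <<'E'
import numpy as np, cv2
from plant import read_state, get_image, job_done
from scipy.spatial.transform import Rotation as R
def save(n,f):
    d=get_image(n); cv2.imwrite('pics/'+f,d['img'][:,:,::-1]); np.savez('pics/'+f+'.npz',view=d['view'],f=210/np.tan(np.radians(d['vertical_fov']/2)),c=[d['cx'],d['cy']]); return d
def ld(f): 
    z=np.load('pics/'+f+'.npz'); return z['view'],float(z['f']),z['c']
def ray(f,u,v):
    V,fo,c=ld(f); d=np.array([(u-c[0])/fo,-(v-c[1])/fo,-1]); Rm=V[:3,:3]; return -Rm.T@V[:3,3], Rm.T@d
def onz(f,u,v,z):
    o,d=ray(f,u,v); return o+d*(z-o[2])/d[2]
def proj(f,p):
    V,fo,c=ld(f); q=V[:3,:3]@np.array(p)+V[:3,3]; return np.array([c[0]+fo*q[0]/-q[2], c[1]-fo*q[1]/-q[2]])
E
python3 - <<'E'
from h import *
a=save('top','t0.png'); b=save('side','s0.png')
for d in(a,b): print({k:(np.round(v,3) if k!='img' else 0) for k,v in d.items()})
print(read_state())
E
```

```text
pics
{'img': 0, 'vertical_fov': np.float64(45.053), 'cx': np.float64(281.704), 'cy': np.float64(211.775), 'view': array([[ 1.100e-02, -1.000e+00,  1.000e-03,  1.100e-02],
       [ 9.890e-01,  1.100e-02,  1.450e-01, -5.210e-01],
       [-1.450e-01, -1.000e-03,  9.890e-01, -1.298e+00],
       [ 0.000e+00,  0.000e+00,  0.000e+00,  1.000e+00]])}
{'img': 0, 'vertical_fov': np.float64(48.616), 'cx': np.float64(280.429), 'cy': np.float64(217.733), 'view': array([[-0.693, -0.72 , -0.018,  0.357],
       [ 0.441, -0.445,  0.779, -0.299],
       [-0.57 ,  0.532,  0.626, -1.009],
       [ 0.   ,  0.   ,  0.   ,  1.   ]])}
{'time': 0.1, 'joint_positions': array([-1.41236397e+00,  2.77056638e-01, -2.77691199e-02,  1.26798641e+00,
       -3.66279900e-05,  1.46739119e+00]), 'joint_vel': array([-0.00150469, -0.00146729,  0.00402087,  0.00064244, -0.00192018,
        0.00106957]), 'joint_torque': array([-4.18731929e-05, -4.46706927e+01,  2.96129143e+01,  8.43686052e-03,
       -8.55892858e-05, -1.37955098e-05]), 'tcp_pos': array([ 0.1616486 , -0.60299491,  0.23025974]), 'tcp_rot': array([-0.70102272, -0.09302136,  0.70108782, -0.0915972 ]), 'ft_force': array([ 0.9720158 , -0.31852805, -0.97936093]), 'torque': array([-0.06555752, -0.00202972, -0.03431172]), 'gripper_width': 0.08540519471134597}
```

View pics/t0.png

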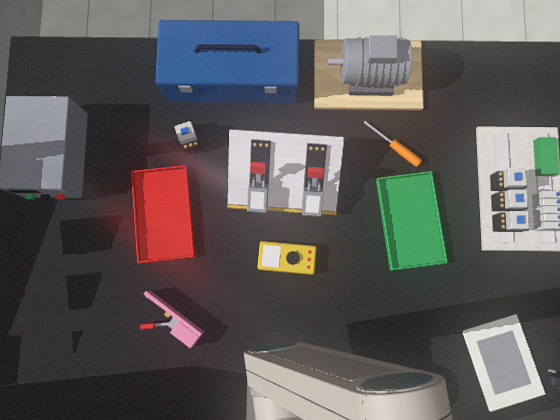

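View pics/s0.png

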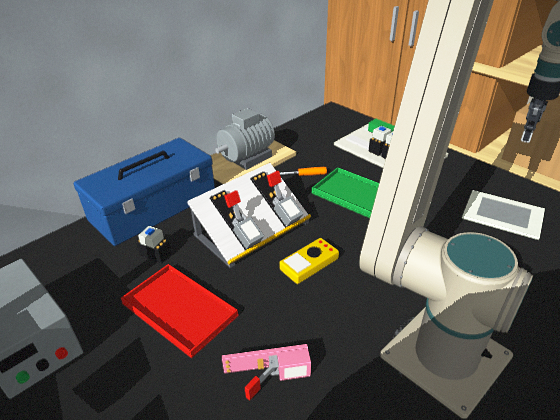

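The top view shows the red tray on the left (163,215) and the green tray on the right (411,220). The isolators are on the stand, with housings at about (258,200) and (313,204) and handles at (258,170) and (315,173). The multimeter is at (287,258) and the pink decoy at (170,325). I'll zoom in on the stand and segment the trays.

Run:
```python
from h import *
im=cv2.imread('pics/t0.png')
cv2.imwrite('pics/t0c.png',cv2.resize(im[120:220,222:352],None,fx=6,fy=6,interpolation=cv2.INTER_CUBIC))
hsv=cv2.cvtColor(im,cv2.COLOR_BGR2HSV)
for n,lo,hi,b in(('red',(0,150,60),(5,255,255),(125,150,205,275)),('green',(60,100,50),(80,255,255),(365,160,455,280))):
    m=cv2.inRange(hsv,lo,hi)
    if n=='red': m|=cv2.inRange(hsv,(175,150,60),(180,255,255))
    z=np.zeros_like(m);z[b[1]:b[3],b[0]:b[2]]=m[b[1]:b[3],b[0]:b[2]]
    r=cv2.minAreaRect(cv2.findNonZero(z)); c=cv2.boxPoints(r)
    P=np.array([onz('t0.png',*p,0.018) for p in c]); print(n,r,P.round(3).tolist(),P.mean(0).round(3), np.linalg.norm(np.diff(P,axis=0),axis=1).round(3))
for uv in((230,130),(343,137)): print(onz('t0.png',*uv,.125).round(3))
for uv in((336,214),(227,208)): print(onz('t0.png',*uv,.025).round(3))
print(onz('t0.png',287,258,.03))
```

```text
red ((161.87303161621094, 213.91685485839844), (93.57657623291016, 59.11347198486328), 84.5596694946289) [[0.633, 0.435, 0.018], [0.651, 0.276, 0.018], [0.399, 0.243, 0.018], [0.382, 0.398, 0.018]] [0.516 0.338 0.018] [0.16  0.254 0.156]
green ((411.14398193359375, 220.3212890625), (95.21965026855469, 58.91021728515625), 81.11934661865234) [[0.619, -0.234, 0.018], [0.646, -0.392, 0.018], [0.392, -0.422, 0.018], [0.367, -0.268, 0.018]] [ 0.506 -0.329  0.018] [0.161 0.256 0.156]
[0.715 0.15  0.125]
[ 0.7   -0.135  0.125]
[ 0.518 -0.128  0.025]
[0.531 0.163 0.025]
[0.39981184 0.001834   0.03      ]
```

View pics/t0c.png

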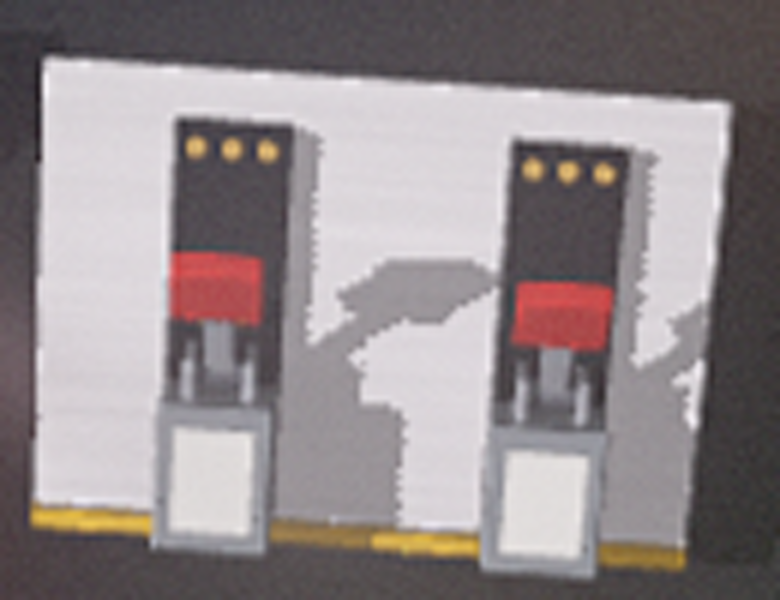

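The crop shows both isolators against the yellow lip. Their housing tops are at crop pixels (153–274, 403–552) on the left and (480–607, 428–577) on the right, and both levers are up. Next I'll fit their poses and the tray poses.

```bash
cat >> h.py <<'E'
c30,s30=np.cos(np.pi/6),np.sin(np.pi/6)
def slopeR(psi): return R.from_euler('z',psi)*R.from_euler('y',-np.pi/6)   # plate axes
def tool(Rp,sgn=1): # tool x=-plate z, tool y=sgn*plate y
    M=Rp.as_matrix(); x=-M[:,2]; y=sgn*M[:,1]; return R.from_matrix(np.c_[x,y,np.cross(x,y)])
def goal(p,Rt):
    s=read_state(); R0=R.from_quat(s['tcp_rot']); 
    print('d cm',(R0.inv().apply(np.array(p)-s['tcp_pos'])*100).round(2),'w deg',np.degrees((R0.inv()*Rt).as_rotvec()).round(2),'t',round(s['time'],2),'F',s['ft_force'].round(1),'w',round(s['gripper_width'],4))
E
cat > fit.py <<'E'
from h import *
from scipy.optimize import least_squares as LS
f='t0.png'; cr=lambda L:np.array(L)/6+[222,120]-0.4
isoL=[(.09,.025,.01),(.09,-.025,.01),(-.024,.025,.046),(-.024,-.025,.046),(-.09,-.025,.046),(-.09,.025,.046)]
pix={'L':cr([(178,120),(294,125),(165,403),(274,405),(265,552),(153,547)]),'Rt':cr([(513,141),(630,148),(493,428),(607,432),(597,577),(480,570)])}
out={}
st=cr([(45,58),(732,103)]); 
# joint fit: stand centre x0,y0,psi ; each iso s,t (on face), psi
def res(p,full=False):
    x0,y0,ps=p[:3]; r=[]; Rs=slopeR(ps); O=np.array([x0,y0,.075])
    r+=[proj(f,O+Rs.apply([.1,.145*k,0]))-q for k,q in zip((1,-1),st)]
    for (n,q),a in zip(pix.items(),(p[3:6],p[6:9])):
        Ri=Rs*R.from_euler('z',a[2]); m=O+Rs.apply([a[0],a[1],0])
        if full: print(n,m.round(4),'yaw',(ps+a[2]).round(3),'in stand',a.round(4)); out[n]=(m,Ri)
        r+=[proj(f,m+Ri.apply(v))-u for v,u in zip(isoL,q)]
    return np.array(r).ravel()
p=LS(res,[.61,.01,-.05,0,.07,0,0,-.07,0],x_scale=.01).x; r=res(p,True); print('stand',p[:3].round(4),'rms',np.sqrt((r**2).mean()).round(2))
for n,q in(('red',[(132,172),(186,167),(194,257),(137,262)]),('green',[(377,179),(432,172),(446,263),(390,270)])):
    g=lambda p:np.concatenate([proj(f,np.array([p[0],p[1],.022])+R.from_euler('z',p[2]).apply([a*.125,b*.075,0]))-u for (a,b),u in zip(((1,1),(1,-1),(-1,-1),(-1,1)),q)])
    s=LS(g,[.5,.3 if n=='red' else -.3,.1]); print(n,s.x.round(4),'rms',np.sqrt((s.fun**2).mean()).round(2)); out[n]=(s.x,None)
E
python3 - <<'E'
from fit import *
s=read_state(); print(R.from_quat(s['tcp_rot']).as_matrix().round(3))
for n in('L','Rt'):
    m,Ri=out[n]; print(n,'grasp',m+Ri.apply([-.057,0,.025]),'handle',m+Ri.apply([.0336,0,.0688]))
    for k in(1,-1): goal(m+Ri.apply([.045,0,.15]),tool(Ri,k))
    for v in((.09,.025,.01),(-.09,-.025,.046)): print(proj('s0.png',m+Ri.apply(v)))
E
```

```text
L [0.6182 0.0755 0.0704] yaw -0.059 in stand [-0.0092  0.0628 -0.0024]
Rt [ 0.6095 -0.0653  0.07  ] yaw -0.057 in stand [-0.0101 -0.0783  0.    ]
stand [ 0.6226  0.0124 -0.0567] rms 0.35
red [0.5142 0.3357 0.1127] rms 0.92
green [ 0.5038 -0.3281  0.1242] rms 0.63
[[-0.     0.259 -0.966]
 [ 0.002 -0.966 -0.259]
 [-1.    -0.002 -0.   ]]
L grasp [0.55646808 0.07917275 0.06355987] handle [0.61292639 0.07574784 0.14679165]
d cm [  0.86 -54.84 -58.24] w deg [-156.6    -6.85   41.99] t 0.1 F [ 1.  -0.3 -1. ] w 0.0854
d cm [  0.86 -54.84 -58.24] w deg [17.94 29.76  4.86] t 0.1 F [ 1.  -0.3 -1. ] w 0.0854
[209.38654217 195.59111939]
[264.2880108  234.90487793]
Rt grasp [ 0.54770662 -0.06179642  0.06312282] handle [ 0.60417778 -0.06499904  0.14635474]
d cm [  0.88 -41.47 -53.75] w deg [-156.73   -6.91   42.01] t 0.1 F [ 1.  -0.3 -1. ] w 0.0854
d cm [  0.88 -41.47 -53.75] w deg [17.8  29.75  4.89] t 0.1 F [ 1.  -0.3 -1. ] w 0.0854
[250.22458852 176.60493684]
[303.59531657 213.08050457]
```

```bash
T='{"dx":0.9,"dy":-41.5,"dz":-53.7,"wx":17.8,"wy":29.75,"wz":4.9,"grip":1}'; echo; python3 -m handwheel '[{"dx":0.9,"dy":-41.5,"dz":-53.7,"wx":17.8,"wy":29.75,"wz":4.9,"grip":1},{"dx":0.9,"dy":-41.5,"dz":-53.7,"wx":17.8,"wy":29.75,"wz":4.9,"grip":1},{"dx":0.9,"dy":-41.5,"dz":-53.7,"wx":17.8,"wy":29.75,"wz":4.9,"grip":1},{"dx":0.9,"dy":-41.5,"dz":-53.7,"wx":17.8,"wy":29.75,"wz":4.9,"grip":1},{"dx":0.9,"dy":-41.5,"dz":-53.7,"wx":17.8,"wy":29.75,"wz":4.9,"grip":1},{"dx":0.9,"dy":-41.5,"dz":-53.7,"wx":17.8,"wy":29.75,"wz":4.9,"grip":1},{"dx":0.9,"dy":-41.5,"dz":-53.7,"wx":17.8,"wy":29.75,"wz":4.9,"grip":1},{"dx":0.9,"dy":-41.5,"dz":-53.7,"wx":17.8,"wy":29.75,"wz":4.9,"grip":1}]'
python3 - <<'E'
from fit import *
m,Ri=out['Rt']; goal(m+Ri.apply([.045,0,.15]),tool(Ri,-1))
E
```

```text
time: 1.1
tcp_pos: [0.4649, -0.2039, 0.2245]
tcp_rot: [0.866, -0.025, -0.5, -0.014]
ft_force: [0.7, -0.7, -0.2]
gripper_width: -0.0001
L [0.6182 0.0755 0.0704] yaw -0.059 in stand [-0.0092  0.0628 -0.0024]
Rt [ 0.6095 -0.0653  0.07  ] yaw -0.057 in stand [-0.0101 -0.0783  0.    ]
stand [ 0.6226  0.0124 -0.0567] rms 0.35
red [0.5142 0.3357 0.1127] rms 0.92
green [ 0.5038 -0.3281  0.1242] rms 0.63
d cm [  5.2  -14.67  -8.58] w deg [-0.04 -0.02 -0.04] t 1.1 F [ 0.7 -0.7 -0.2] w -0.0001
```

```bash
sed -i 's/: print(n,m.round.*a.round(4)); out/: out/; s/; print(.stand.*$//; s/; print(n,s.x.round.*; out/; out/' fit.py; python3 -m handwheel '[{"dx":5.2,"dy":-14.7,"dz":-8.6,"grip":1},{"dx":5.2,"dy":-14.7,"dz":-8.6,"grip":1},{"dx":5.2,"dy":-14.7,"dz":-8.6,"grip":1},{"dx":10.7,"dy":-14.7,"dz":-8.6,"grip":1},{"dx":10.7,"dy":-14.7,"dz":-8.6,"grip":1},{"dx":10.7,"dy":-14.7,"dz":-8.6,"grip":1}]'
python3 - <<'E'
from fit import *
m,Ri=out['Rt']; goal(m+Ri.apply([.045,0,.085]),tool(Ri,-1))
a=save('side','s1.png')['img'];b=save('wrist','w1.png')['img']
cv2.imwrite('pics/sw1.png',np.hstack([cv2.resize(a[120:280,180:380],(500,400)),cv2.resize(b,(300,225))[:,:] if 0 else cv2.copyMakeBorder(cv2.resize(b,(300,225)),0,175,0,0,0)])[:,:,::-1])
E
```

```text
d cm [ 11.7  -14.68  -8.58] w deg [-0.04 -0.02 -0.04] t 1.1 F [ 0.7 -0.7 -0.2] w -0.0001invalid input
```

View pics/sw1.png

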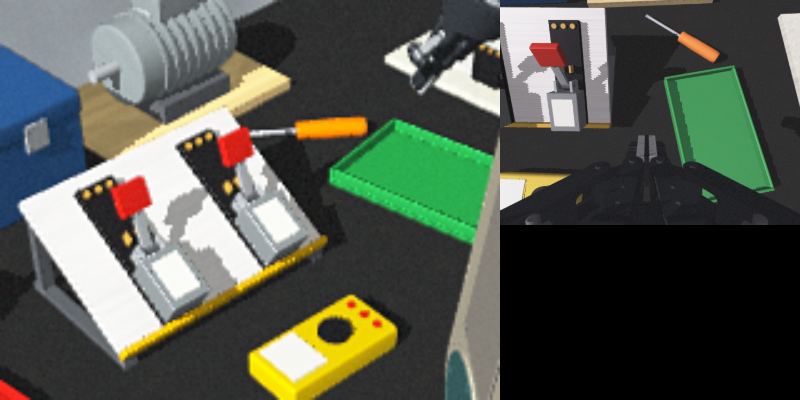

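The arm has not moved: rows need all seven keys. The view is as before, with the levers up at (130,197) and (235,147) in the crop.

```bash
python3 -m handwheel '[{"dx":5.2,"dy":-14.7,"dz":-8.6,"wx":0,"wy":0,"wz":0,"grip":1},{"dx":5.2,"dy":-14.7,"dz":-8.6,"wx":0,"wy":0,"wz":0,"grip":1},{"dx":5.2,"dy":-14.7,"dz":-8.6,"wx":0,"wy":0,"wz":0,"grip":1},{"dx":10.7,"dy":-14.7,"dz":-8.6,"wx":0,"wy":0,"wz":0,"grip":1},{"dx":10.7,"dy":-14.7,"dz":-8.6,"wx":0,"wy":0,"wz":0,"grip":1},{"dx":10.7,"dy":-14.7,"dz":-8.6,"wx":0,"wy":0,"wz":0,"grip":1}]'
python3 - <<'E'
from fit import *
m,Ri=out['Rt']; goal(m+Ri.apply([.045,0,.085]),tool(Ri,-1))
a=save('side','s1.png')['img'];b=save('wrist','w1.png')['img']
cv2.imwrite('pics/sw1b.png',np.hstack([cv2.resize(a[120:280,180:380],(500,400)),cv2.copyMakeBorder(cv2.resize(b,(300,225)),0,175,0,0,0)])[:,:,::-1])
E
```

```text
time: 1.95
tcp_pos: [0.6002, -0.0582, 0.1744]
tcp_rot: [0.866, -0.019, -0.5, -0.012]
ft_force: [-0.3, 0.3, 0.5]
gripper_width: -0.0
d cm [ 1.02  0.66 -0.11] w deg [0.46 0.06 0.4 ] t 1.95 F [-0.3  0.3  0.5] w -0.0
```

View pics/sw1b.png

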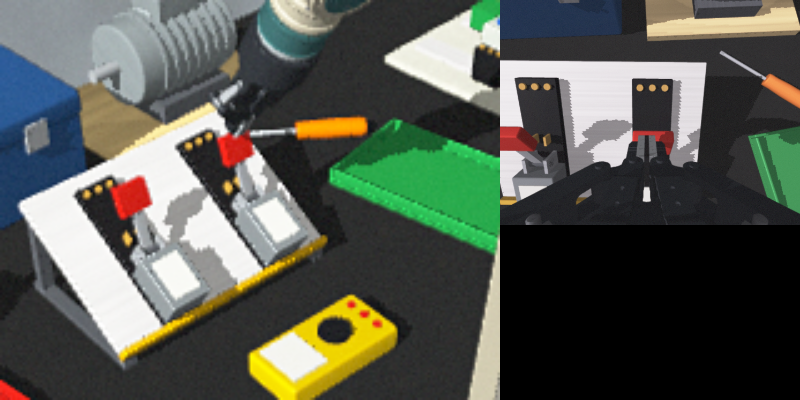

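The closed fingertips stand just above the right handle, at (235,125) in the crop. I'll push in small steps.

```bash
python3 -m handwheel '[{"dx":0.5,"dy":0.6,"dz":0,"wx":0,"wy":0,"wz":0,"grip":1},{"dx":1.0,"dy":0.6,"dz":0,"wx":0,"wy":0,"wz":0,"grip":1},{"dx":1.4,"dy":0.6,"dz":0,"wx":0,"wy":0,"wz":0,"grip":1},{"dx":1.8,"dy":0.6,"dz":0,"wx":0,"wy":0,"wz":0,"grip":1},{"dx":2.1,"dy":0.6,"dz":0,"wx":0,"wy":0,"wz":0,"grip":1}]'; python3 -m handwheel '[{"dx":0.3,"dy":0,"dz":0,"wx":0,"wy":0,"wz":0,"grip":1},{"dx":0.3,"dy":0,"dz":0,"wx":0,"wy":0,"wz":0,"grip":1}]'
python3 - <<'E'
from fit import *
m,Ri=out['Rt']; goal(m+Ri.apply([.045,0,.069]),tool(Ri,-1))
E
```

```text
time: 2.68
tcp_pos: [0.6141, -0.0658, 0.1608]
tcp_rot: [0.868, -0.02, -0.496, -0.012]
ft_force: [1.6, -0.0, 5.2]
gripper_width: -0.0001
time: 2.92
tcp_pos: [0.6161, -0.0659, 0.1585]
tcp_rot: [0.868, -0.02, -0.496, -0.012]
ft_force: [1.0, -1.1, 3.2]
gripper_width: 0.0002
d cm [ 0.43 -0.02  0.5 ] w deg [ 0.5  -0.53  0.31] t 2.92 F [ 1.  -1.1  3.2] w 0.0002
```

```bash
for i in 1; do python3 -m handwheel '[{"dx":0.2,"dy":0,"dz":0.1,"wx":0,"wy":0,"wz":0,"grip":1},{"dx":0.4,"dy":0,"dz":0.2,"wx":0,"wy":0,"wz":0,"grip":1}]'; done;  python3 -m handwheel '[{"dx":0.2,"dy":0,"dz":0.1,"wx":0,"wy":0,"wz":0,"grip":1},{"dx":0.4,"dy":0,"dz":0.2,"wx":0,"wy":0,"wz":0,"grip":1}]'
python3 - <<'E'
from fit import *
m,Ri=out['Rt']; goal(m+Ri.apply([.045,0,.062]),tool(Ri,-1))
E
```

```text
time: 3.18
tcp_pos: [0.6161, -0.0658, 0.1536]
tcp_rot: [0.868, -0.02, -0.496, -0.012]
ft_force: [-0.0, 0.0, 1.8]
gripper_width: 0.0
time: 3.42
tcp_pos: [0.6168, -0.0659, 0.1511]
tcp_rot: [0.868, -0.02, -0.495, -0.012]
ft_force: [-16.7, 1.1, 24.0]
gripper_width: -0.0002
d cm [ 0.45 -0.01  0.2 ] w deg [ 0.51 -0.62  0.31] t 3.42 F [-16.7   1.1  24. ] w -0.0002
```

The force rose from 2 N to 29 N within 3 mm at the bind height, so the right isolator is seized. I'll back off and go to the left one.

```bash
python3 -m handwheel '[{"dx":-3,"dy":0,"dz":0,"wx":0,"wy":0,"wz":0,"grip":1},{"dx":-7,"dy":0,"dz":0,"wx":0,"wy":0,"wz":0,"grip":1}]'
python3 - <<'E'
from fit import *
m,Ri=out['L']; goal(m+Ri.apply([.045,0,.095]),tool(Ri,-1))
E
```

```text
time: 3.68
tcp_pos: [0.5785, -0.0636, 0.2087]
tcp_rot: [0.867, -0.02, -0.498, -0.012]
ft_force: [1.0, -0.3, -0.5]
gripper_width: 0.0
d cm [  4.16 -14.07  -0.44] w deg [ 0.62 -0.24  0.37] t 3.67 F [ 1.  -0.3 -0.5] w 0.0
```

```bash
python3 -m handwheel '[{"dx":0,"dy":-6,"dz":-0.4,"wx":0.6,"wy":-0.2,"wz":0.4,"grip":1},{"dx":0,"dy":-12,"dz":-0.4,"wx":0.6,"wy":-0.2,"wz":0.4,"grip":1},{"dx":3,"dy":-14.1,"dz":-0.4,"wx":0.6,"wy":-0.2,"wz":0.4,"grip":1},{"dx":4.1,"dy":-14.1,"dz":-0.4,"wx":0.6,"wy":-0.2,"wz":0.4,"grip":1},{"dx":4.1,"dy":-14.1,"dz":-0.4,"wx":0.6,"wy":-0.2,"wz":0.4,"grip":1}]'
python3 - <<'E'
from fit import *
m,Ri=out['L']; goal(m+Ri.apply([.045,0,.068]),tool(Ri,-1))
E
```

```text
time: 4.3
tcp_pos: [0.6069, 0.0521, 0.173]
tcp_rot: [0.865, -0.009, -0.502, -0.004]
ft_force: [0.2, -0.6, 0.3]
gripper_width: -0.0001
d cm [ 2.62 -2.34 -0.32] w deg [2.03 0.24 0.97] t 4.3 F [ 0.2 -0.6  0.3] w -0.0001
```

```bash
python3 -m handwheel '[{"dx":0,"dy":-2.3,"dz":-0.3,"wx":0,"wy":0,"wz":0,"grip":1},{"dx":0,"dy":-2.3,"dz":-0.3,"wx":0,"wy":0,"wz":0,"grip":1},{"dx":0.5,"dy":-2.3,"dz":-0.3,"wx":0,"wy":0,"wz":0,"grip":1},{"dx":1,"dy":-2.3,"dz":-0.3,"wx":0,"wy":0,"wz":0,"grip":1},{"dx":1.4,"dy":-2.3,"dz":-0.3,"wx":0,"wy":0,"wz":0,"grip":1},{"dx":1.8,"dy":-2.3,"dz":-0.3,"wx":0,"wy":0,"wz":0,"grip":1},{"dx":2.1,"dy":-2.3,"dz":-0.3,"wx":0,"wy":0,"wz":0,"grip":1},{"dx":2.4,"dy":-2.3,"dz":-0.3,"wx":0,"wy":0,"wz":0,"grip":1}]';python3 -m handwheel '[{"dx":0.3,"dy":0,"dz":0,"wx":0,"wy":0,"wz":0,"grip":1},{"dx":0.5,"dy":0,"dz":0,"wx":0,"wy":0,"wz":0,"grip":1}]'
python3 - <<'E'
from fit import *
m,Ri=out['L']; goal(m+Ri.apply([.045,0,.032]),tool(Ri,-1))
E
```

```text
time: 5.3
tcp_pos: [0.6222, 0.0637, 0.1536]
tcp_rot: [0.865, -0.001, -0.502, 0.001]
ft_force: [-0.6, -0.3, 2.8]
gripper_width: 0.0003
time: 5.55
tcp_pos: [0.6233, 0.0637, 0.1477]
tcp_rot: [0.864, -0.001, -0.503, 0.001]
ft_force: [-0.9, 1.1, 2.0]
gripper_width: -0.0001
d cm [ 3.23 -1.05 -0.21] w deg [3.01 0.4  1.47] t 5.55 F [-0.9  1.1  2. ] w -0.0001
```

```bash
python3 -m handwheel '[{"dx":0.4,"dy":-0.2,"dz":0,"wx":0,"wy":0,"wz":0,"grip":1},{"dx":0.8,"dy":-0.4,"dz":0,"wx":0,"wy":0,"wz":0,"grip":1},{"dx":1.2,"dy":-0.6,"dz":0,"wx":0,"wy":0,"wz":0,"grip":1},{"dx":1.6,"dy":-0.6,"dz":0,"wx":0,"wy":0,"wz":0,"grip":1},{"dx":2.0,"dy":-0.6,"dz":0,"wx":0,"wy":0,"wz":0,"grip":1},{"dx":2.3,"dy":-0.6,"dz":0,"wx":0,"wy":0,"wz":0,"grip":1}]'
python3 -m handwheel '[{"dx":0.3,"dy":0,"dz":0,"wx":0,"wy":0,"wz":0,"grip":1},{"dx":0.4,"dy":0,"dz":0,"wx":0,"wy":0,"wz":0,"grip":1}]'
python3 - <<'E'
from fit import *
m,Ri=out['L']; goal(m+Ri.apply([.045,0,.032]),tool(Ri,-1))
E
```

```text
time: 6.3
tcp_pos: [0.6351, 0.0669, 0.1276]
tcp_rot: [0.864, 0.001, -0.503, 0.002]
ft_force: [-0.0, 0.6, 1.3]
gripper_width: -0.0001
time: 6.55
tcp_pos: [0.6372, 0.0669, 0.124]
tcp_rot: [0.864, 0.001, -0.503, 0.002]
ft_force: [-0.7, -0.1, 1.6]
gripper_width: -0.0
d cm [ 0.49 -0.72 -0.18] w deg [3.27 0.38 1.6 ] t 6.55 F [-0.7 -0.1  1.6] w -0.0
```

```bash
python3 -m handwheel '[{"dx":0.3,"dy":0,"dz":0,"wx":0,"wy":0,"wz":0,"grip":1},{"dx":0.4,"dy":0,"dz":0,"wx":0,"wy":0,"wz":0,"grip":1}]'
python3 -m handwheel '[{"dx":0.2,"dy":0,"dz":0,"wx":0,"wy":0,"wz":0,"grip":1},{"dx":0.3,"dy":0,"dz":0,"wx":0,"wy":0,"wz":0,"grip":1}]'
python3 - <<'E'
from fit import *
m,Ri=out['L']; goal(m+Ri.apply([.045,0,.032]),tool(Ri,-1))
E
```

```text
time: 6.8
tcp_pos: [0.6392, 0.0669, 0.1204]
tcp_rot: [0.864, 0.001, -0.503, 0.002]
ft_force: [0.9, -0.4, 2.2]
gripper_width: 0.0
time: 7.05
tcp_pos: [0.6401, 0.0669, 0.1193]
tcp_rot: [0.864, 0.001, -0.503, 0.003]
ft_force: [-18.4, -0.4, 23.1]
gripper_width: 0.0
d cm [-0.06 -0.72 -0.15] w deg [3.28 0.37 1.57] t 7.05 F [-18.4  -0.4  23.1] w 0.0
```

The left lever went fully down at about 2 N and then hit its end stop at the expected height, so it is free and goes to the green tray. Next I'll retract and grasp its housing.

```bash
python3 -m handwheel '[{"dx":-4,"dy":0,"dz":0,"wx":0,"wy":0,"wz":0,"grip":0.5},{"dx":-8,"dy":0,"dz":0,"wx":0,"wy":0,"wz":0,"grip":0}]'
python3 - <<'E'
from fit import *
m,Ri=out['L']; goal(m+Ri.apply([-.057,0,.08]),tool(Ri,-1)); print(read_state()['joint_positions'].round(2))
E
```

```text
time: 7.3
tcp_pos: [0.5991, 0.067, 0.1884]
tcp_rot: [0.864, 0.001, -0.504, 0.003]
ft_force: [0.3, 0.3, 0.4]
gripper_width: 0.0361
d cm [ 3.27 -1.43  9.89] w deg [3.28 0.53 1.58] t 7.3 F [0.3 0.3 0.4] w 0.0361
[ 0.01 -0.03 -0.59  0.5  -0.    3.14]
```

Joint 6 is at its limit, which explains the sideways and yaw misses. I'll flip the gripper half a turn.

```bash
python3 -m handwheel '[{"dx":-3,"dy":0,"dz":3,"wx":-10.5,"wy":0,"wz":0,"grip":0},{"dx":-3,"dy":0,"dz":6,"wx":-21,"wy":0,"wz":0,"grip":0},{"dx":-3,"dy":0,"dz":9,"wx":-31.5,"wy":0,"wz":0,"grip":0},{"dx":-3,"dy":0,"dz":9,"wx":-42,"wy":0,"wz":0,"grip":0},{"dx":-3,"dy":0,"dz":9,"wx":-52.5,"wy":0,"wz":0,"grip":0},{"dx":-3,"dy":0,"dz":9,"wx":-63,"wy":0,"wz":0,"grip":0},{"dx":-3,"dy":0,"dz":9,"wx":-73.5,"wy":0,"wz":0,"grip":0},{"dx":-3,"dy":0,"dz":9,"wx":-84,"wy":0,"wz":0,"grip":0}]'
python3 - <<'E'
from fit import *
m,Ri=out['L']; goal(m+Ri.apply([-.057,0,.08]),tool(Ri,1)); print(read_state()['joint_positions'].round(2))
E
```

```text
time: 8.3
tcp_pos: [0.5052, 0.0666, 0.1694]
tcp_rot: [0.638, 0.34, -0.373, 0.581]
ft_force: [-0.4, -0.0, 0.2]
gripper_width: 0.0853
d cm [ 6.24 -0.9  -1.34] w deg [-92.36  -1.8   -0.67] t 8.3 F [-0.4 -0.   0.2] w 0.0853
[ 0.01 -0.19 -0.77  0.48 -0.    1.67]
```

```bash
python3 -m handwheel '[{"dx":0,"dy":-0.9,"dz":-1.3,"wx":-92.4,"wy":-1.8,"wz":-0.7,"grip":0},{"dx":1,"dy":-0.9,"dz":-1.3,"wx":-92.4,"wy":-1.8,"wz":-0.7,"grip":0},{"dx":2,"dy":-0.9,"dz":-1.3,"wx":-92.4,"wy":-1.8,"wz":-0.7,"grip":0},{"dx":3,"dy":-0.9,"dz":-1.3,"wx":-92.4,"wy":-1.8,"wz":-0.7,"grip":0},{"dx":3,"dy":-0.9,"dz":-1.3,"wx":-92.4,"wy":-1.8,"wz":-0.7,"grip":0},{"dx":3,"dy":-0.9,"dz":-1.3,"wx":-92.4,"wy":-1.8,"wz":-0.7,"grip":0},{"dx":3,"dy":-0.9,"dz":-1.3,"wx":-92.4,"wy":-1.8,"wz":-0.7,"grip":0},{"dx":3,"dy":-0.9,"dz":-1.3,"wx":-92.4,"wy":-1.8,"wz":-0.7,"grip":0}]'
python3 - <<'E'
from fit import *
m,Ri=out['L']; goal(m+Ri.apply([-.057,0,.08]),tool(Ri,1))
E
```

```text
time: 9.3
tcp_pos: [0.5123, 0.0804, 0.1387]
tcp_rot: [0.064, 0.499, -0.053, 0.862]
ft_force: [1.0, -0.4, -0.4]
gripper_width: 0.0856
d cm [3.21 0.13 0.07] w deg [-6.42 -0.23 -0.04] t 9.3 F [ 1.  -0.4 -0.4] w 0.0856
```

```bash
python3 -m handwheel '[{"dx":1,"dy":0.1,"dz":0.1,"wx":-6.4,"wy":-0.2,"wz":0,"grip":0},{"dx":2,"dy":0.1,"dz":0.1,"wx":-6.4,"wy":-0.2,"wz":0,"grip":0},{"dx":2,"dy":0.1,"dz":0.1,"wx":-6.4,"wy":-0.2,"wz":0,"grip":0}]'
python3 - <<'E'
from fit import *
m,Ri=out['L']; goal(m+Ri.apply([-.057,0,.007]),tool(Ri,1))
a=save('side','s2.png')['img'];b=save('wrist','w2.png')['img']
cv2.imwrite('pics/sw2.png',np.hstack([cv2.resize(a[120:280,180:380],(400,320)),cv2.resize(b,(400,320))])[:,:,::-1])
E
```

```text
time: 9.68
tcp_pos: [0.5224, 0.0806, 0.1204]
tcp_rot: [0.016, 0.501, -0.025, 0.865]
ft_force: [-0.9, -0.7, -0.2]
gripper_width: 0.0855
d cm [8.43 0.04 0.14] w deg [-0.11 -0.2  -0.02] t 9.68 F [-0.9 -0.7 -0.2] w 0.0855
```

View pics/sw2.png

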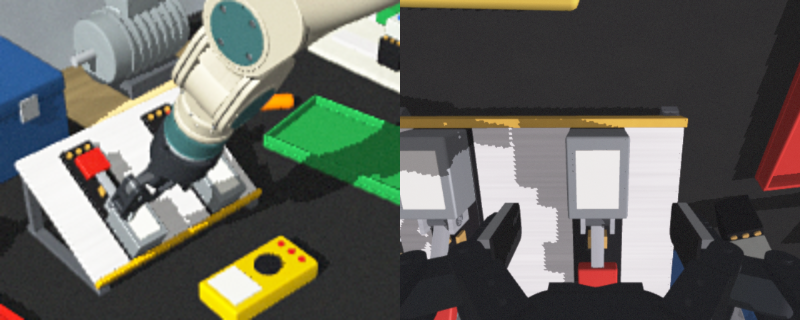

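The wrist view shows the housing (568–630, centre ~598) centred between the open fingers (518 and 672). The left lever is down. I'll descend and grip.

```bash
python3 -m handwheel '[{"dx":3.5,"dy":0,"dz":0.1,"wx":0,"wy":0,"wz":0,"grip":0},{"dx":6.5,"dy":0,"dz":0.1,"wx":0,"wy":0,"wz":0,"grip":0},{"dx":8.0,"dy":0,"dz":0.1,"wx":0,"wy":0,"wz":0,"grip":0},{"dx":8.3,"dy":0,"dz":0.1,"wx":0,"wy":0,"wz":0,"grip":0},{"dx":8.3,"dy":0,"dz":0.1,"wx":0,"wy":0,"wz":0,"grip":0}]'
python3 -m handwheel '[{"dx":0,"dy":0,"dz":0,"wx":0,"wy":0,"wz":0,"grip":0.4},{"dx":0,"dy":0,"dz":0,"wx":0,"wy":0,"wz":0,"grip":1},{"dx":0,"dy":0,"dz":0,"wx":0,"wy":0,"wz":0,"grip":1},{"dx":0,"dy":0,"dz":0,"wx":0,"wy":0,"wz":0,"grip":1},{"dx":0,"dy":0,"dz":0,"wx":0,"wy":0,"wz":0,"grip":1}]'
python3 - <<'E'
from fit import *
m,Ri=out['L']; goal(m+Ri.apply([-.057,0,.007]),tool(Ri,1))
E
```

```text
time: 10.4
tcp_pos: [0.5652, 0.0784, 0.0505]
tcp_rot: [0.016, 0.5, -0.025, 0.865]
ft_force: [0.7, 0.4, 0.0]
gripper_width: 0.0849
time: 11.02
tcp_pos: [0.5655, 0.079, 0.0516]
tcp_rot: [0.016, 0.5, -0.025, 0.866]
ft_force: [-4.3, 1.1, 5.1]
gripper_width: 0.0496
d cm [ 0.31 -0.03 -0.19] w deg [-0.07  0.03 -0.11] t 11.03 F [-4.3  1.1  5.1] w 0.0496
```

Gripped at 49.6 mm. Lift first.

```bash
cat >> fit.py <<'E'
def place(iso,tray,h,sgn=1,off=None):
    g=np.load('grip_%s.npy'%iso); t=out[tray][0]; Rl=R.from_euler('z',t[2])
    goal(np.array([t[0],t[1],h])+Rl.apply(g),tool(Rl,sgn))
def savegrip(iso):
    m,Ri=out[iso]; g=Ri.inv().apply(read_state()['tcp_pos']-m); print('tcp in iso',g.round(4)); np.save('grip_%s.npy'%iso,g)
E
python3 -c "
from fit import *
savegrip('L')"
python3 -m handwheel '[{"dx":-1.5,"dy":0,"dz":0,"wx":0,"wy":0,"wz":0,"grip":1},{"dx":-4,"dy":0,"dz":0,"wx":0,"wy":0,"wz":0,"grip":1},{"dx":-8,"dy":0,"dz":0,"wx":0,"wy":0,"wz":0,"grip":1},{"dx":-12,"dy":0,"dz":0,"wx":0,"wy":0,"wz":0,"grip":1},{"dx":-16,"dy":0,"dz":0,"wx":0,"wy":0,"wz":0,"grip":1},{"dx":-20,"dy":0,"dz":0,"wx":0,"wy":0,"wz":0,"grip":1},{"dx":-20,"dy":0,"dz":0,"wx":0,"wy":0,"wz":0,"grip":1}]'
python3 - <<'E'
from fit import *
place('L','green',.22); print(read_state()['joint_positions'].round(2))
a=save('side','s3.png')['img'];b=save('wrist','w3.png')['img']
cv2.imwrite('pics/sw3.png',np.hstack([cv2.resize(a[80:280,140:390],(400,320)),cv2.resize(b,(400,320))])[:,:,::-1])
E
```

```text
tcp in iso [-0.0551  0.0003  0.0101]
time: 11.9
tcp_pos: [0.4655, 0.0845, 0.2273]
tcp_rot: [0.016, 0.498, -0.024, 0.867]
ft_force: [0.5, -0.2, -4.4]
gripper_width: 0.0492
d cm [  0.   -41.94   0.93] w deg [-10.27  30.21   2.52] t 11.9 F [ 0.5 -0.2 -4.4] w 0.0492
[ 0.09 -0.34 -0.74  0.64 -0.07  0.13]
```

View pics/sw3.png

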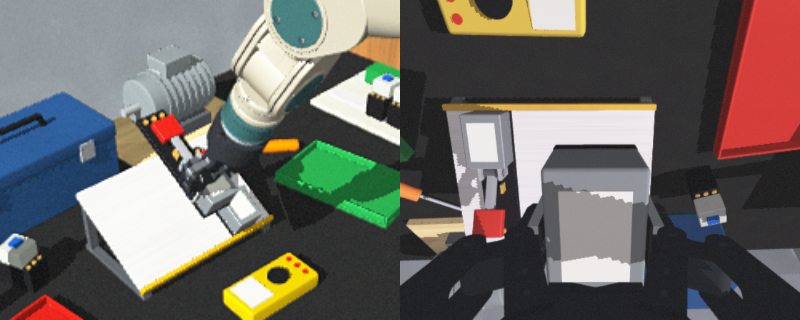

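The isolator is held firmly and lies parallel to the face, with its lever down. Moving over the green tray while levelling it.

```bash
python3 -m handwheel '[{"dx":-1,"dy":-4,"dz":0.1,"wx":-1.5,"wy":3,"wz":0.3,"grip":1},{"dx":-1,"dy":-9,"dz":0.2,"wx":-3,"wy":6,"wz":0.6,"grip":1},{"dx":-1,"dy":-14,"dz":0.3,"wx":-4,"wy":10,"wz":0.9,"grip":1},{"dx":-1,"dy":-19,"dz":0.4,"wx":-5,"wy":15,"wz":1.2,"grip":1},{"dx":-1,"dy":-24,"dz":0.5,"wx":-6,"wy":20,"wz":1.5,"grip":1},{"dx":-0.5,"dy":-29,"dz":0.6,"wx":-8,"wy":25,"wz":2,"grip":1},{"dx":0,"dy":-34,"dz":0.8,"wx":-9,"wy":28,"wz":2.3,"grip":1},{"dx":0,"dy":-39,"dz":0.9,"wx":-10,"wy":30.2,"wz":2.5,"grip":1}]'
python3 - <<'E'
from fit import *
place('L','green',.06); print(read_state()['joint_positions'].round(2))
E
```

```text
time: 13.0
tcp_pos: [0.4488, -0.3073, 0.223]
tcp_rot: [-0.041, 0.71, 0.044, 0.702]
ft_force: [0.1, -0.8, -3.2]
gripper_width: 0.049
d cm [15.27 -2.79 -0.14] w deg [-0.27 -0.6  -0.26] t 13.0 F [ 0.1 -0.8 -3.2] w 0.049
[-0.72  0.15 -0.21  1.23 -0.   -0.84]
```

```bash
python3 -m handwheel '[{"dx":1,"dy":-2.5,"dz":0,"wx":-0.3,"wy":-0.6,"wz":-0.3,"grip":1},{"dx":5,"dy":-2.8,"dz":-0.1,"wx":-0.3,"wy":-0.6,"wz":-0.3,"grip":1},{"dx":9,"dy":-2.8,"dz":-0.1,"wx":-0.3,"wy":-0.6,"wz":-0.3,"grip":1},{"dx":13,"dy":-2.8,"dz":-0.1,"wx":-0.3,"wy":-0.6,"wz":-0.3,"grip":1},{"dx":15,"dy":-2.8,"dz":-0.1,"wx":-0.3,"wy":-0.6,"wz":-0.3,"grip":1},{"dx":15,"dy":-2.8,"dz":-0.1,"wx":-0.3,"wy":-0.6,"wz":-0.3,"grip":1}]'
python3 - <<'E'
from fit import *
place('L','green',.005)
a=save('side','s4.png')['img'];b=save('top','t4.png')['img']
cv2.imwrite('pics/sw4.png',np.hstack([cv2.resize(a[140:260,280:430],(400,320)),cv2.resize(b[150:290,340:515],(400,320))])[:,:,::-1])
E
```

```text
time: 13.75
tcp_pos: [0.4469, -0.3326, 0.0682]
tcp_rot: [-0.042, 0.708, 0.046, 0.704]
ft_force: [-0.6, -0.3, -3.5]
gripper_width: 0.0495
d cm [ 5.3  -0.26  0.22] w deg [ 0.02 -0.33 -0.33] t 13.75 F [-0.6 -0.3 -3.5] w 0.0495
```

View pics/sw4.png

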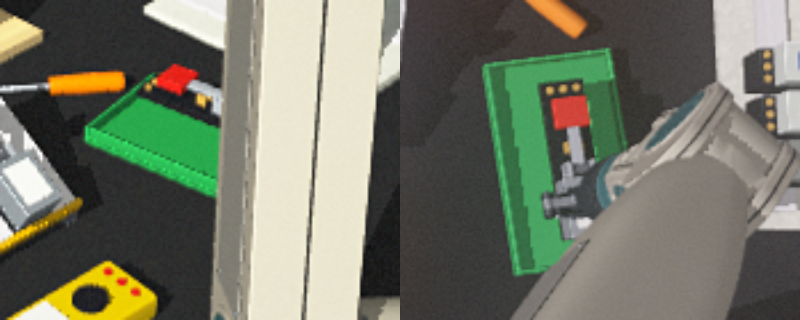

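The isolator hangs level above the green tray and inside its outline. Lowering it and watching for contact.

```bash
python3 -m handwheel '[{"dx":2,"dy":-0.2,"dz":0.2,"wx":0,"wy":-0.3,"wz":-0.3,"grip":1},{"dx":3.8,"dy":-0.2,"dz":0.2,"wx":0,"wy":-0.3,"wz":-0.3,"grip":1},{"dx":4.6,"dy":-0.2,"dz":0.2,"wx":0,"wy":-0.3,"wz":-0.3,"grip":1},{"dx":4.9,"dy":-0.2,"dz":0.2,"wx":0,"wy":-0.3,"wz":-0.3,"grip":1},{"dx":5.0,"dy":-0.2,"dz":0.2,"wx":0,"wy":-0.3,"wz":-0.3,"grip":1}]'
python3 -m handwheel '[{"dx":0.15,"dy":0,"dz":0,"wx":0,"wy":0,"wz":0,"grip":1},{"dx":0.2,"dy":0,"dz":0,"wx":0,"wy":0,"wz":0,"grip":1}]'
python3 - <<'E'
from fit import *
place('L','green',.005)
E
```

```text
time: 14.48
tcp_pos: [0.4518, -0.3367, 0.0221]
tcp_rot: [-0.046, 0.704, 0.042, 0.707]
ft_force: [-0.5, -0.5, -3.9]
gripper_width: 0.0494
time: 14.72
tcp_pos: [0.4521, -0.3371, 0.0205]
tcp_rot: [-0.046, 0.704, 0.042, 0.708]
ft_force: [-0.0, -1.0, -3.5]
gripper_width: 0.0493
d cm [ 0.53  0.28 -0.27] w deg [0.02 0.3  0.34] t 14.72 F [-0.  -1.  -3.5] w 0.0493
```

```bash
python3 -m handwheel '[{"dx":0.2,"dy":0,"dz":0,"wx":0,"wy":0.3,"wz":0.3,"grip":1},{"dx":0.4,"dy":0,"dz":0,"wx":0,"wy":0.3,"wz":0.3,"grip":1},{"dx":0.4,"dy":0,"dz":0,"wx":0,"wy":0.3,"wz":0.3,"grip":1}]'
python3 -m handwheel '[{"dx":0.1,"dy":0,"dz":0,"wx":0,"wy":0,"wz":0,"grip":1},{"dx":0.2,"dy":0,"dz":0,"wx":0,"wy":0,"wz":0,"grip":1}]'
python3 - <<'E'
from fit import *
place('L','green',.005)
E
```

```text
time: 15.1
tcp_pos: [0.452, -0.3369, 0.0162]
tcp_rot: [-0.044, 0.706, 0.044, 0.706]
ft_force: [-0.2, 0.6, -3.4]
gripper_width: 0.0492
time: 15.35
tcp_pos: [0.4521, -0.3371, 0.0154]
tcp_rot: [-0.044, 0.706, 0.044, 0.706]
ft_force: [-4.1, 1.6, 11.1]
gripper_width: 0.0491
d cm [ 0.03  0.28 -0.27] w deg [ 0.02 -0.02  0.02] t 15.35 F [-4.1  1.6 11.1] w 0.0491
```

Contact at the predicted height, with the force changing from −3.5 N to +11 N. I'll open and withdraw.

```bash
python3 -m handwheel '[{"dx":0,"dy":0,"dz":0,"wx":0,"wy":0,"wz":0,"grip":0.6},{"dx":0,"dy":0,"dz":0,"wx":0,"wy":0,"wz":0,"grip":0.2},{"dx":0,"dy":0,"dz":0,"wx":0,"wy":0,"wz":0,"grip":0.1},{"dx":0,"dy":0,"dz":0,"wx":0,"wy":0,"wz":0,"grip":0.1},{"dx":-4,"dy":0,"dz":0,"wx":0,"wy":0,"wz":0,"grip":0.1},{"dx":-10,"dy":0,"dz":0,"wx":0,"wy":0,"wz":0,"grip":0},{"dx":-16,"dy":0,"dz":0,"wx":0,"wy":0,"wz":0,"grip":0},{"dx":-20,"dy":0,"dz":0,"wx":0,"wy":0,"wz":0,"grip":0}]'
python3 - <<'E'
from fit import *
m,Ri=out['Rt']; goal(m+Ri.apply([-.0555,0,.10]),tool(Ri,1))
E
```

```text
time: 16.35
tcp_pos: [0.4531, -0.3378, 0.219]
tcp_rot: [-0.045, 0.705, 0.043, 0.707]
ft_force: [0.9, -0.5, -0.8]
gripper_width: 0.0856
d cm [ 8.94 26.9   9.23] w deg [ 10.2  -29.75  -2.52] t 16.35 F [ 0.9 -0.5 -0.8] w 0.0856
```

```bash
python3 -m handwheel '[{"dx":0,"dy":6,"dz":1,"wx":2,"wy":-6,"wz":-0.5,"grip":0},{"dx":0,"dy":12,"dz":2,"wx":4,"wy":-12,"wz":-1,"grip":0},{"dx":0,"dy":18,"dz":4,"wx":6,"wy":-18,"wz":-1.5,"grip":0},{"dx":0,"dy":24,"dz":6,"wx":8,"wy":-24,"wz":-2,"grip":0},{"dx":3,"dy":26.9,"dz":8,"wx":10.2,"wy":-29.7,"wz":-2.5,"grip":0},{"dx":7,"dy":26.9,"dz":9.2,"wx":10.2,"wy":-29.7,"wz":-2.5,"grip":0},{"dx":8.9,"dy":26.9,"dz":9.2,"wx":10.2,"wy":-29.7,"wz":-2.5,"grip":0},{"dx":8.9,"dy":26.9,"dz":9.2,"wx":10.2,"wy":-29.7,"wz":-2.5,"grip":0}]'
python3 - <<'E'
from fit import *
m,Ri=out['Rt']; goal(m+Ri.apply([-.0555,0,.01]),tool(Ri,1))
a=save('side','s5.png')['img'];b=save('wrist','w5.png')['img']
cv2.imwrite('pics/sw5.png',np.hstack([cv2.resize(a[120:280,180:380],(400,320)),cv2.resize(b,(400,320))])[:,:,::-1])
E
```

```text
time: 17.35
tcp_pos: [0.5092, -0.0589, 0.1269]
tcp_rot: [0.015, 0.502, -0.024, 0.864]
ft_force: [0.1, 0.0, 0.6]
gripper_width: 0.0856
d cm [ 8.95 -0.09  0.35] w deg [-0.02 -0.32 -0.09] t 17.35 F [0.1 0.  0.6] w 0.0856
```

View pics/sw5.png

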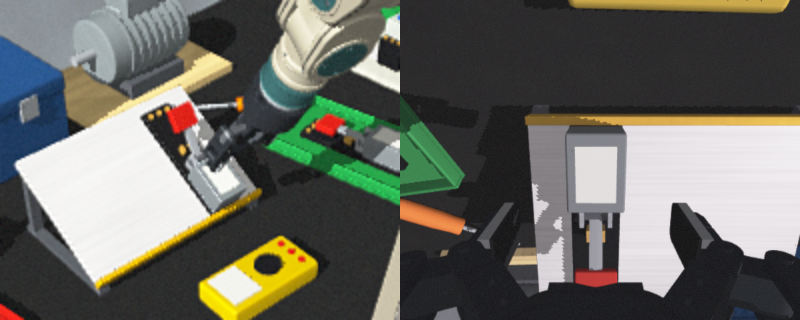

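The housing (567–626) is centred between the fingers. The free isolator lies in the green tray at (350,140) of the crop with its lever flat. I'll grip this one.

```bash
python3 -m handwheel '[{"dx":3.5,"dy":0,"dz":0.3,"wx":0,"wy":-0.3,"wz":0,"grip":0},{"dx":6.5,"dy":0,"dz":0.3,"wx":0,"wy":-0.3,"wz":0,"grip":0},{"dx":8.4,"dy":0,"dz":0.3,"wx":0,"wy":-0.3,"wz":0,"grip":0},{"dx":8.8,"dy":0,"dz":0.3,"wx":0,"wy":-0.3,"wz":0,"grip":0},{"dx":8.8,"dy":0,"dz":0.3,"wx":0,"wy":-0.3,"wz":0,"grip":0},{"dx":8.8,"dy":0,"dz":0.3,"wx":0,"wy":-0.3,"wz":0,"grip":0}]'
python3 -m handwheel '[{"dx":0,"dy":0,"dz":0,"wx":0,"wy":0,"wz":0,"grip":0.4},{"dx":0,"dy":0,"dz":0,"wx":0,"wy":0,"wz":0,"grip":1},{"dx":0,"dy":0,"dz":0,"wx":0,"wy":0,"wz":0,"grip":1},{"dx":0,"dy":0,"dz":0,"wx":0,"wy":0,"wz":0,"grip":1},{"dx":0,"dy":0,"dz":0,"wx":0,"wy":0,"wz":0,"grip":1}]'
python3 -c "
from fit import *
savegrip('Rt')"
python3 -m handwheel '[{"dx":-1.5,"dy":0,"dz":0,"wx":0,"wy":0,"wz":0,"grip":1},{"dx":-4,"dy":0,"dz":0,"wx":0,"wy":0,"wz":0,"grip":1},{"dx":-8,"dy":0,"dz":0,"wx":0,"wy":0,"wz":0,"grip":1},{"dx":-12,"dy":0,"dz":0,"wx":0,"wy":0,"wz":0,"grip":1},{"dx":-16,"dy":0,"dz":0,"wx":0,"wy":0,"wz":0,"grip":1},{"dx":-20,"dy":0,"dz":0,"wx":0,"wy":0,"wz":0,"grip":1},{"dx":-20,"dy":0,"dz":0,"wx":0,"wy":0,"wz":0,"grip":1}]'
python3 - <<'E'
from fit import *
place('Rt','red',.22); print(read_state()['joint_positions'].round(2))
E
```

```text
time: 18.2
tcp_pos: [0.5589, -0.063, 0.0567]
tcp_rot: [0.014, 0.497, -0.025, 0.867]
ft_force: [-0.2, 0.0, -0.0]
gripper_width: 0.0852
time: 18.82
tcp_pos: [0.5591, -0.0626, 0.0576]
tcp_rot: [0.014, 0.496, -0.024, 0.868]
ft_force: [-5.1, 1.9, 8.1]
gripper_width: 0.0489
tcp in iso [-0.0499 -0.0002  0.0145]
time: 19.7
tcp_pos: [0.4576, -0.0573, 0.232]
tcp_rot: [0.014, 0.495, -0.025, 0.869]
ft_force: [0.7, -0.2, -3.4]
gripper_width: 0.0493
d cm [-1.02 38.7  -1.14] w deg [-9.47 30.61  2.68] t 19.7 F [ 0.7 -0.2 -3.4] w 0.0493
[-0.36 -0.38 -0.76  0.68  0.15 -0.27]
```

```bash
python3 -m handwheel '[{"dx":-1,"dy":4,"dz":-0.1,"wx":-1.5,"wy":3,"wz":0.3,"grip":1},{"dx":-2,"dy":9,"dz":-0.2,"wx":-3,"wy":6,"wz":0.6,"grip":1},{"dx":-2,"dy":14,"dz":-0.3,"wx":-4,"wy":10,"wz":0.9,"grip":1},{"dx":-2,"dy":19,"dz":-0.4,"wx":-5,"wy":15,"wz":1.2,"grip":1},{"dx":-2,"dy":24,"dz":-0.6,"wx":-6,"wy":20,"wz":1.5,"grip":1},{"dx":-1.5,"dy":29,"dz":-0.8,"wx":-8,"wy":25,"wz":2,"grip":1},{"dx":-1,"dy":34,"dz":-1,"wx":-9,"wy":28,"wz":2.4,"grip":1},{"dx":-1,"dy":38.7,"dz":-1.1,"wx":-9.5,"wy":30.5,"wz":2.7,"grip":1}]'
python3 - <<'E'
from fit import *
place('Rt','red',.06); print(read_state()['joint_positions'].round(2))
E
```

```text
time: 20.7
tcp_pos: [0.4644, 0.3315, 0.2306]
tcp_rot: [-0.041, 0.707, 0.04, 0.705]
ft_force: [1.2, 0.8, -3.2]
gripper_width: 0.0489
d cm [15.61 -0.14  0.07] w deg [ 0.08 -0.23  0.1 ] t 20.7 F [ 1.2  0.8 -3.2] w 0.0489
[ 0.51  0.18 -0.15  1.25 -0.    0.39]
```

```bash
python3 -m handwheel '[{"dx":3,"dy":-0.1,"dz":0.1,"wx":0,"wy":-0.2,"wz":0.1,"grip":1},{"dx":7,"dy":-0.1,"dz":0.1,"wx":0,"wy":-0.2,"wz":0.1,"grip":1},{"dx":11,"dy":-0.1,"dz":0.1,"wx":0,"wy":-0.2,"wz":0.1,"grip":1},{"dx":15,"dy":-0.1,"dz":0.1,"wx":0,"wy":-0.2,"wz":0.1,"grip":1},{"dx":17.5,"dy":-0.1,"dz":0.1,"wx":0,"wy":-0.2,"wz":0.1,"grip":1},{"dx":18.5,"dy":-0.1,"dz":0.1,"wx":0,"wy":-0.2,"wz":0.1,"grip":1},{"dx":18.5,"dy":-0.1,"dz":0.1,"wx":0,"wy":-0.2,"wz":0.1,"grip":1}]'
python3 - <<'E'
from fit import *
place('Rt','red',.005)
a=save('side','s6.png')['img'];b=save('top','t6.png')['img']
cv2.imwrite('pics/sw6.png',np.hstack([cv2.resize(a[250:370,110:260],(400,320)),cv2.resize(b[150:290,80:255],(400,320))])[:,:,::-1])
E
```

```text
time: 21.58
tcp_pos: [0.4638, 0.3298, 0.044]
tcp_rot: [-0.041, 0.707, 0.04, 0.705]
ft_force: [0.8, 0.2, -3.9]
gripper_width: 0.0489
d cm [2.45 0.   0.09] w deg [ 0.08 -0.19  0.06] t 21.57 F [ 0.8  0.2 -3.9] w 0.0489
```

View pics/sw6.png

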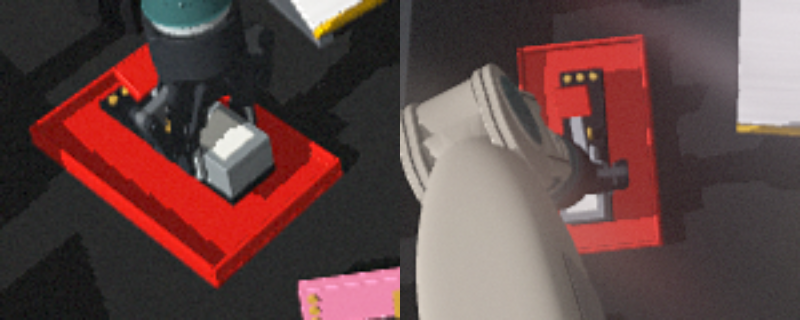

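The isolator is inside the red tray, level and just above the floor. Lowering the last 2.5 cm.

```bash
python3 -m handwheel '[{"dx":0.8,"dy":0,"dz":0,"wx":0,"wy":0,"wz":0,"grip":1},{"dx":1.4,"dy":0,"dz":0,"wx":0,"wy":0,"wz":0,"grip":1},{"dx":1.8,"dy":0,"dz":0,"wx":0,"wy":0,"wz":0,"grip":1},{"dx":2.1,"dy":0,"dz":0,"wx":0,"wy":0,"wz":0,"grip":1},{"dx":2.1,"dy":0,"dz":0,"wx":0,"wy":0,"wz":0,"grip":1}]'
python3 -m handwheel '[{"dx":0.15,"dy":0,"dz":0,"wx":0,"wy":0,"wz":0,"grip":1},{"dx":0.3,"dy":0,"dz":0,"wx":0,"wy":0,"wz":0,"grip":1}]'
python3 -c "
from fit import *
place('Rt','red',.005)"
```

```text
time: 22.3
tcp_pos: [0.4654, 0.3306, 0.0249]
tcp_rot: [-0.04, 0.706, 0.04, 0.706]
ft_force: [-0.3, 0.0, -2.6]
gripper_width: 0.0491
time: 22.55
tcp_pos: [0.4655, 0.3307, 0.0219]
tcp_rot: [-0.04, 0.706, 0.04, 0.706]
ft_force: [-0.4, 0.2, -3.2]
gripper_width: 0.049
d cm [ 0.24 -0.07 -0.09] w deg [ 0.08  0.03 -0.03] t 22.55 F [-0.4  0.2 -3.2] w 0.049
```

```bash
python3 -m handwheel '[{"dx":0.15,"dy":0,"dz":0,"wx":0,"wy":0,"wz":0,"grip":1},{"dx":0.25,"dy":0,"dz":0,"wx":0,"wy":0,"wz":0,"grip":1}]'
python3 -m handwheel '[{"dx":0.15,"dy":0,"dz":0,"wx":0,"wy":0,"wz":0,"grip":1},{"dx":0.15,"dy":0,"dz":0,"wx":0,"wy":0,"wz":0,"grip":1}]'
python3 -c "
from fit import *
place('Rt','red',.005)"
```

```text
time: 22.8
tcp_pos: [0.4655, 0.3308, 0.0198]
tcp_rot: [-0.04, 0.706, 0.041, 0.706]
ft_force: [-2.8, -0.3, 1.1]
gripper_width: 0.0492
time: 23.05
tcp_pos: [0.4656, 0.3308, 0.0196]
tcp_rot: [-0.04, 0.706, 0.041, 0.706]
ft_force: [-4.6, -1.2, 6.3]
gripper_width: 0.049
d cm [ 0.01 -0.08 -0.1 ] w deg [ 0.08  0.07 -0.03] t 23.05 F [-4.6 -1.2  6.3] w 0.049
```

Seated. I'll release, withdraw upward, then take a final look.

```bash
python3 -m handwheel '[{"dx":0,"dy":0,"dz":0,"wx":0,"wy":0,"wz":0,"grip":0.6},{"dx":0,"dy":0,"dz":0,"wx":0,"wy":0,"wz":0,"grip":0.2},{"dx":0,"dy":0,"dz":0,"wx":0,"wy":0,"wz":0,"grip":0.1},{"dx":0,"dy":0,"dz":0,"wx":0,"wy":0,"wz":0,"grip":0.1},{"dx":-4,"dy":0,"dz":0,"wx":0,"wy":0,"wz":0,"grip":0.1},{"dx":-10,"dy":0,"dz":0,"wx":0,"wy":0,"wz":0,"grip":0},{"dx":-16,"dy":0,"dz":0,"wx":0,"wy":0,"wz":0,"grip":0},{"dx":-20,"dy":0,"dz":0,"wx":0,"wy":0,"wz":0,"grip":0}]'
python3 -m handwheel '[{"dx":-5,"dy":-6,"dz":4,"wx":0,"wy":0,"wz":0,"grip":0},{"dx":-5,"dy":-12,"dz":8,"wx":0,"wy":0,"wz":0,"grip":0},{"dx":-5,"dy":-18,"dz":10,"wx":0,"wy":0,"wz":0,"grip":0},{"dx":-5,"dy":-24,"dz":12,"wx":0,"wy":0,"wz":0,"grip":0},{"dx":-5,"dy":-30,"dz":12,"wx":0,"wy":0,"wz":0,"grip":0},{"dx":-5,"dy":-32,"dz":12,"wx":0,"wy":0,"wz":0,"grip":0},{"dx":-5,"dy":-32,"dz":12,"wx":0,"wy":0,"wz":0,"grip":0},{"dx":-5,"dy":-32,"dz":12,"wx":0,"wy":0,"wz":0,"grip":0}]'
python3 - <<'E'
from fit import *
a=save('top','t7.png')['img']; b=save('side','s7.png')['img']
r=lambda x:cv2.resize(x,(400,300))
cv2.imwrite('pics/f.png',np.vstack([np.hstack([r(a[155:275,100:260]),r(a[155:275,350:510])]),np.hstack([r(a),r(b)])])[:,:,::-1])
E
```

```text
time: 24.05
tcp_pos: [0.4665, 0.3313, 0.2232]
tcp_rot: [-0.039, 0.704, 0.041, 0.708]
ft_force: [0.1, -0.4, -0.9]
gripper_width: 0.0855
time: 25.05
tcp_pos: [0.6218, 0.027, 0.2728]
tcp_rot: [-0.039, 0.704, 0.041, 0.708]
ft_force: [-0.4, 0.7, 0.2]
gripper_width: 0.0852
```

View pics/f.png

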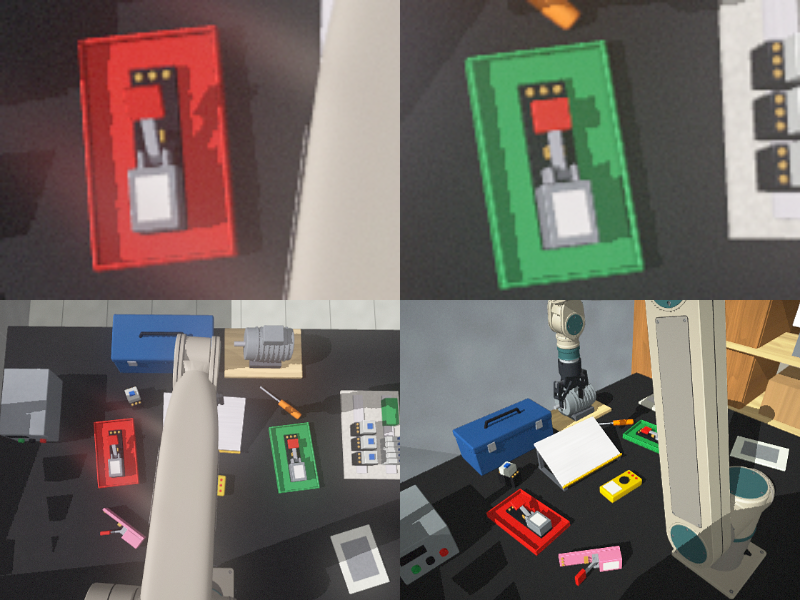

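Both isolators lie flat inside their trays: the seized one at (155,150) in the red crop with its lever part-way down, the free one at (555,165) in the green crop with its lever flat. The bystanders look unmoved and the robot is clear. Handing in.

```bash
python3 -c "
from plant import *
print(job_done())"
```

```text
the job is handed in; nothing more can be done
None
```

I sorted both isolators and handed the job in at about 25 s; no verdict is reported back.

- **Free isolator (left on the stand):** its lever went fully down at about 2 N and stopped at the expected height (about 30 N when it hit the stop). It is in the green tray.
- **Seized isolator (right on the stand):** its lever bound where expected, about 29 N at the part-way height. It is in the red tray.

**Placing:** each isolator touched down at the height I had worked out, with about 6–12 N of contact. I released them there without a drop.

**Last pictures:** both lie base down, well inside their trays, with the levers where I left them. The multimeter, contactor and screwdriver look unmoved by eye, and the gripper is clear of everything.

**Not checked:**
- I did not measure the final lever angles or tray positions; they rest on the push forces and the last look.

**What went wrong:**
- **Refused move:** one move was refused because its rows lacked some keys; the arm did not move.
- **Joint 6 limit:** the last joint reached its limit during the left lever push, so the fingertip pressed 7–10 mm off the handle's centre. I turned the gripper half a turn before the first grasp.
- **Shallow second grip:** the grip on the seized isolator was about 4 mm shallower than planned, and it held.

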